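# Hang the ink caddy on the desk organiser's rim

### The arm

A 6-joint arm with a two-finger parallel gripper is mounted at the origin on the work surface. World frame = base frame: x ahead of the robot, y to its left, z up, the work surface at z = 0. Lengths are in m, angles in degrees, forces in N, time in s.
With the tool pointing down it reaches from about 0.3 to 0.75 m from the base axis. Payload 8.5 kg.
Tool frame: the origin (TCP) lies midway between the tips of the shut fingers; the grasp point (between the pads) lies 19 mm behind it; z points along the fingers, y is the line along which they close (so a half turn about z gives the same grasp; the last joint's range is limited). The gripper opens to 88 mm and grips with 3 to 60 N. Pads are 18 mm wide; open, the fingers measure 123 mm over their backs; the gripper's body (75 mm by 187 mm) begins 45 mm behind the grasp point.
Start: joints at [-77.366, 21.807, 74.336, -0, 83.858, -12.336], TCP at [0.232, -0.499, 0.239] pointing down, gripper open.
Joint ranges: [-178.18, 178.18], [-50.72, 133.34], [12.68, 142.11], [-81.47, 261.47], [9.98, 163.14], [-165.26, 165.26]. Speed limits (degrees/s): [136.94, 136.94, 180, 180, 180, 180].

### API

Orientations are given as a 3x3 rotation matrix whose columns are the frame's x, y, z axes.
In Python, from bench import r, optics gives the robot as it stands.
- The arm moves only by the tool drive_tool, never from a script. Its argument "commands" is a list of rows, each an object with "delta_pos": the shift along the world's x, y, z in cm, a list of three; "roll": the turn about the world's z in rad; "grip": the finger opening in cm, from 0 to 8.81. In form: [{"delta_pos": [x, y, z], "roll": roll, "grip": grip}, ...]. A call has 1 to 5 rows; each row is the pose to reach, as a shift and turn from the pose commanded when the call began; what a row does not reach only later rows make up. A row lasts 1/8 s, in which the tool goes at most 62.5 mm and 10.7 degrees, less where a joint would pass 70% of its speed; a pose out of reach is approached as far as the arm can. A call with a gripper value outside its range is refused whole. The fingers move at their own pace and stop on an object; "squeeze" is the grip in N (left out, the last holds). Time passes only in rows, so rows that repeat a pose let the fingers close. It gives the time, the measured TCP pose, the force, the opening and the grip force at its end, in the units of the state.
- r.state(): the state, without advancing time (a new reading comes with each control period).
- optics.grab_frame(name): name is "side" or "top"; returns a dict with "color" (384x512x3 uint8, red, green, blue), "fx", "fy", "cx", "cy" (pixels), "k1" (the pictures are not rectified: a ray, as slopes to the right and down, at radius r is drawn at 1 + k1 r^2 times it, then the intrinsics apply), "pose" (4x4, takes a point from camera to world coordinates). Camera axes: x right, y down, z forward; pixel columns grow to the right and rows downward; lengths in m; the calibration is good to about 2 mm. A picture is of the moment at which its call begins. There is no depth.
- r.finish_job(): hands the job in; it is judged then, once.
The state is a dict: "t": time; "joint_positions": joint angles; "joint_vel": joint speeds; "tau": joint torques, N m; "tool_pos": TCP position; "ee_rot": TCP orientation; "force": force on the tool from outside, world axes, zero at the start; "moment": the same for the moment, N m; "opening": finger opening in m; "grip_force": force on a finger pad.
Only numpy, scipy, OpenCV 4.12 (cv2) and the standard library are available. Lean on these libraries where they do the work, as an engineer would, in place of code of your own. Each camera call takes 0.05 s, during which the arm holds its last target. There are 200 camera calls.

### The job

Pick up the small hook-on caddy by its upright rib and hang it inside the desk organiser: hook its bent lip over the organiser's far long wall on the roomier side of the divider, with a good finger's width (about 25 mm) between caddy and divider, and press it gently down, never harder than about 12 N, until the lip sits fully home on the rim. Then slide the hanging caddy along the rim until its side bears lightly on the divider, without pushing the divider along, and let go. Do not force anything, and leave the ink bottles and the stamp where they are.

Things in the scene. Friction and masses are not known exactly. Their poses are not given: they have to be found in the camera images.
- caddy: hook-on caddy, white plastic, about 0.17 kg: open box 56 (x) x 60 (y) x 70 mm high, 3 mm walls. Origin: centre of its underside, z up. Its lip is at the top of its +x wall, whose outer face is at x = 28. Handle: an upright rib in its middle, 12 mm thick (y), from x = -6 to 28, top at z = 120
- caddy_grip (a point): where to pinch the caddy's rib: x = 11, y = 0, z = 102 mm in the caddy's frame; close along the caddy's y
- caddy_lip (a point): rests on the rim when home: middle of the underside of the lip's bridge, x = 30, y = 0, z = 70 mm in the caddy's frame. The bridge is 4 mm thick, 44 mm wide (y) and reaches out from the +x wall to x = 36.5; the leaf hangs from it. Caddy fully home: its wall's outer face lies on the organiser's inner face
- caddy_side (a point): centre of the caddy's +y side face (x = 0, y = 30, z = 35 mm in the caddy's frame)
- organiser: open-topped grey plastic desk organiser, fixed to the desk: 150 (x) x 280 (y) x 100 mm high, walls 4 mm, floor 5 mm. Origin: centre of its underside; x points away from the robot (yaw within 0.35 rad), z up. The far long wall is the one at +x: inner face at x = 71, outer at x = 75 mm. A cross divider stands towards its +y end
- organiser_rim (a point): middle of the top edge of the organiser's far (+x) wall: x = 73, y = 0, z = 100 mm in the organiser's frame; same axes as the organiser
- divider_face (a point): point on the -y face of the cross divider, 66 mm up, x = 40 mm in the organiser's frame; same axes. The divider is a grey panel 138 (x) x 6 (y) x 78 mm, top at 84 mm, 40 to 85 mm (y) from the organiser's middle; held by friction only, it slides along y when pushed with over 7 N. The caddy goes on its -y side and rests on it when caddy_side is in the plane of this face
- ink_a: ink bottle, 26 mm diameter, 71 mm tall, loose, origin at its foot; bystander
- ink_b: ink bottle, 26 mm diameter, 71 mm tall, loose, origin at its foot; bystander
- stamp: stamp block 35 x 50 x 35 mm, loose, origin at the centre of its underside; bystander
- leaf: the lip's leaf; origin x = 31, y = 0, z = 70 mm in the caddy's frame, on its inner face, 3 mm off the caddy's wall down to z = 58, then flared out to a mouth 6 mm wide at z = 46. Sprung in x (6 N, plus 1 N per mm opened): it needs about 4 to 9 N down to go onto the 4 mm wall (weight alone does not do it), then clamps, dragging 2 to 9 N when slid along
- divider: the organiser's cross divider; origin: middle of its lower edge, at x = 0 in the organiser's frame; same axes as the organiser. See divider_face
There are look-alikes about, which are no part of the job. What is shaped like the caddy but blue is not meant.

How it is judged:
By the outcome, as a careful person would: the job done as asked, in the order asked, and still so for the second after the job is handed in, with the robot touching nothing.
It also fails if it takes over 64 s, if anything falls off the work surface, if the arm or the gripper's body presses on something with over 40 N, if the wrist force passes 120 N, or if a joint passes its speed limit or range.

## Working session

There is one attempt and no reset: what is moved stays moved. The work goes in short steps, Python scripts to look and compute and a tool call to move; the robot and the scene stay as the last step left them, time stands still between calls to the robot, and variables do not carry over. Pictures are saved under pics/ and viewed, at most 10 in all, crops included, and the job is handed in when it is done.

Besides the shell and the picture viewer there is one more tool, called as name(argument=value, ...) on one line, values as JSON. drive_tool: Moves the arm, as the interface text tells. Its arguments: {"type":"object","properties":{"commands":{"type":"array","items":{"type":"object","properties":{"delta_pos":{"type":"array","items":{"type":"number"}},"roll":{"type":"number"},"grip":{"type":"number"}}}},"squeeze":{"type":"number"}},"required":["commands"]}

```bash
mkdir -p pics; cat > h.py <<'E'
import numpy as np, cv2
from bench import r, optics
def grab(n,save=None):
    f=optics.grab_frame(n)
    if save: cv2.imwrite('pics/'+save,f['color'][:,:,::-1])
    return f
def ray(f,u,v):
    K=np.array([[f['fx'],0,f['cx']],[0,f['fy'],f['cy']],[0,0,1.]])
    p=cv2.undistortPoints(np.array([[[u,v]]],float),K,np.array([f['k1'],0,0,0.]))[0,0]
    P=np.array(f['pose']); d=P[:3,:3]@np.array([p[0],p[1],1]); return P[:3,3],d
def onz(f,u,v,z):
    o,d=ray(f,u,v); return o+d*(z-o[2])/d[2]
def proj(f,X):
    P=np.array(f['pose']); c=P[:3,:3].T@(np.array(X)-P[:3,3]); a=c[:2]/c[2]; s=1+f['k1']*(a@a)
    return np.array([f['fx']*a[0]*s+f['cx'],f['fy']*a[1]*s+f['cy']])
E
python3 - <<'E'
from h import *
a=grab('top'); b=grab('side')
for f in(a,b): print({k:np.round(v,3) for k,v in f.items() if k!='color'})
cv2.imwrite('pics/top.png',a['color'][:,:,::-1]);cv2.imwrite('pics/side.png',b['color'][:,:,::-1])
E
```

```text
{'fx': np.float64(486.701), 'fy': np.float64(486.701), 'cx': np.float64(254.108), 'cy': np.float64(190.031), 'k1': np.float64(-0.117), 'pose': array([[ 0.011, -0.996,  0.093,  0.428],
       [-1.   , -0.012, -0.01 , -0.052],
       [ 0.011, -0.093, -0.996,  1.288],
       [ 0.   ,  0.   ,  0.   ,  1.   ]])}
{'fx': np.float64(485.853), 'fy': np.float64(485.853), 'cx': np.float64(250.088), 'cy': np.float64(189.493), 'k1': np.float64(-0.159), 'pose': array([[ 0.973, -0.139,  0.186,  0.315],
       [-0.231, -0.519,  0.823, -0.994],
       [-0.018, -0.843, -0.537,  0.704],
       [ 0.   ,  0.   ,  0.   ,  1.   ]])}
```

View pics/top.png

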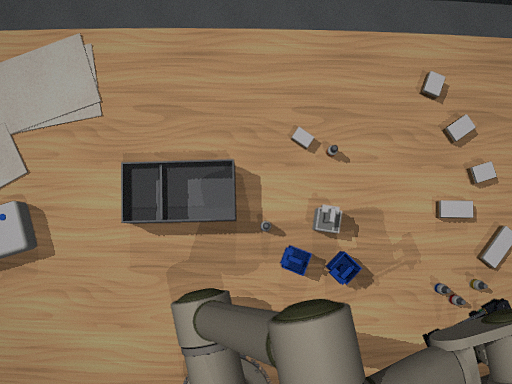

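View pics/side.png

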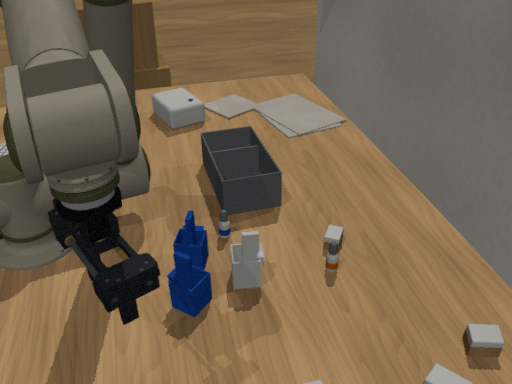

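The top view shows the organiser at cols 121–236, rows 160–222, with its divider at col ~162. The white caddy is at (328,218), the ink bottles at (265,226) and (333,150), and the stamp at (302,137). In the side view the caddy is at (247,262). Next I'll zoom in on both.

```bash
python3 - <<'E'
import cv2,numpy as np
a=cv2.imread('pics/top.png');b=cv2.imread('pics/side.png')
A=cv2.resize(a[192:242,300:356],None,fx=7,fy=7,interpolation=3)
B=cv2.resize(b[225:295,222:277],None,fx=7,fy=7,interpolation=3)
O=np.zeros((500,800,3),np.uint8);O[:350,:392]=A;O[:490,400:785]=B
cv2.imwrite('pics/c1.png',O)
C=a[150:232,112:246];C=cv2.resize(C,None,fx=5.9,fy=5.9,interpolation=3);C=np.clip(C.astype(float)*2.0,0,255).astype(np.uint8);cv2.imwrite('pics/c2.png',C)
E
```

```text
(no output)
```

View pics/c1.png

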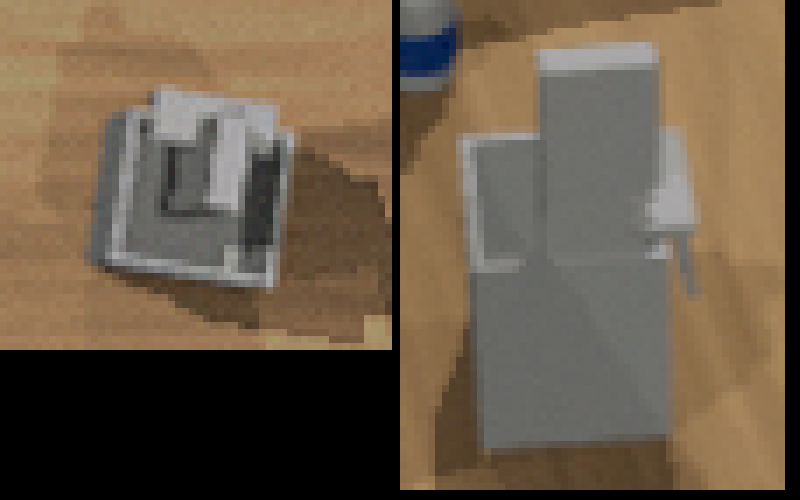

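View pics/c2.png

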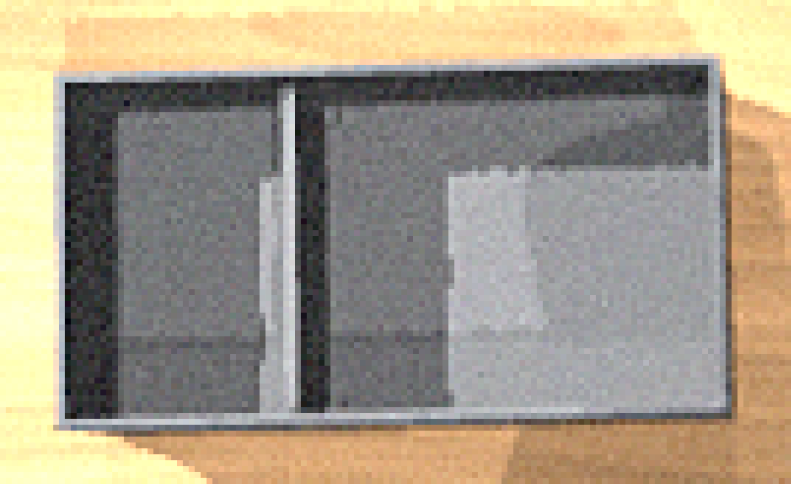

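The crops show the caddy's rim corners and lip (lip faces away, slightly rotated), plus the organiser's outer rim corners (57,76), (718,58), (730,415), (57,428) and the divider top's right edge at col 297, in crop pixels.

```bash
python3 - <<'E'
from h import *
a=grab('top');b=grab('side')
c=lambda x,y:(300+x/7-.5,192+y/7-.5); o=lambda x,y:(112+x/5.9-.5,150+y/5.9-.5); s=lambda x,y:(222+(x-400)/7-.5,225+y/7-.5)
C=[onz(a,*c(*p),.07)[:2] for p in [(122,110),(106,266),(273,288),(295,132)]]
print('caddy rim',np.round(C,4).tolist(),np.mean(C,0), cv2.minAreaRect(np.float32(C)*1000))
print('rib top ends',[onz(a,*c(*p),.12)[:2].round(4) for p in[(232,112),(224,208)]])
print('side rib top', [onz(b,*s(*p),.12)[:2].round(4) for p in[(539,72),(656,72),(656,43),(541,50)]])
O=np.array([onz(a,*o(*p),.1)[:2] for p in [(56,75),(720,57),(731,416),(57,429)]])
print('org',O.round(4).tolist(),O.mean(0), [np.linalg.norm(O[i]-O[i-1]).round(4) for i in range(4)])
for i,j in((1,0),(2,3)): print('yaw',np.arctan2(-(O[j]-O[i])[0],(O[j]-O[i])[1]))
for i,j in((3,0),(2,1)): print('yaw',np.arctan2((O[j]-O[i])[1],(O[j]-O[i])[0]))
print('div',[onz(a,*o(*p),.084)[:2].round(4) for p in[(298,90),(298,408)]])
for n,p,z in(('inkA',(265,222),.071),('inkB',(333,147),.071),('st',(303,136),.035)): print(n,onz(a,*p,z)[:2].round(3))
# outer organiser corners in side view: predicted pixels
print([proj(b,[*q,.1]).round(1) for q in O])
print(r.state()['t'],r.state()['ee_rot'])
E
```

```text
caddy rim [[0.4999, -0.2225], [0.444, -0.2168], [0.4366, -0.277], [0.4926, -0.2851]] [ 0.46825164 -0.25035619] ((468.135498046875, -250.54832458496094), (63.03532028198242, 56.604713439941406), 83.35027313232422)
rib top ends [array([ 0.4966, -0.2537]), array([ 0.4635, -0.2508])]
side rib top [array([ 0.4617, -0.2549]), array([ 0.4933, -0.2632]), array([ 0.4966, -0.2503]), array([ 0.4644, -0.2452])]
org [[0.6041, 0.267], [0.6145, -0.0123], [0.4647, -0.0191], [0.4556, 0.2612]] [0.53471493 0.12419483] [np.float64(0.1486), np.float64(0.2795), np.float64(0.1499), np.float64(0.2804)]
yaw 0.03733397147311007
yaw 0.0325246554838746
yaw 0.03874075217449126
yaw 0.04489894057914051
div [array([0.601 , 0.1671]), array([0.4663, 0.1633])]
inkA [ 0.461 -0.092]
inkB [ 0.654 -0.264]
st [ 0.688 -0.191]
[array([250.4, 126.1]), array([281.1, 172.4]), array([221.3, 182.2]), array([200.4, 132.9])]
0.2 [[ 9.06512142e-01  4.22179698e-01 -1.99991239e-04]
 [ 4.22179703e-01 -9.06511738e-01  8.75488424e-04]
 [ 1.88319032e-04 -8.78073128e-04 -9.99999597e-01]]
```

drive_tool(commands=[{"delta_pos": [5, 5, 0], "roll": -0.12, "grip": 5}, {"delta_pos": [9, 9, 0], "roll": -0.24, "grip": 5}, {"delta_pos": [13, 13, 0], "roll": -0.36, "grip": 5}, {"delta_pos": [17, 17, 0], "roll": -0.48, "grip": 5}, {"delta_pos": [21, 21, 0], "roll": -0.55, "grip": 5}])

```text
t: 0.82
tool_pos: [0.4433, -0.2871, 0.2387]
ee_rot: [[0.993, -0.117, 0.0], [-0.117, -0.993, -0.0], [0.0, 0.0, -1.0]]
force: [-0.7, -0.3, 0.2]
opening: 0.05
grip_force: 0.0
```

drive_tool(commands=[{"delta_pos": [3.7, 3.7, -3], "roll": 0, "grip": 5}, {"delta_pos": [3.7, 3.7, -8], "roll": 0, "grip": 5}, {"delta_pos": [3.7, 3.7, -8], "roll": 0, "grip": 5}, {"delta_pos": [3.7, 3.7, -8], "roll": 0, "grip": 5}])

```text
t: 1.32
tool_pos: [0.4795, -0.2525, 0.1604]
ee_rot: [[0.993, -0.115, 0.002], [-0.115, -0.993, -0.001], [0.002, 0.001, -1.0]]
force: [-0.0, -0.5, -0.1]
opening: 0.0502
grip_force: 0.0
```

```bash
python3 - <<'E'
from h import *
a=grab('top');b=grab('side')
s=r.state(); print(s['t'],s['tool_pos'],s['ee_rot'],s['force'],s['opening'],s['joint_positions'])
p=proj(a,s['tool_pos']);q=proj(b,s['tool_pos']);print(p,q)
A=cv2.resize(a['color'][180:250,290:360,::-1],(400,400),interpolation=3)
B=cv2.resize(b['color'][190:300,190:300,::-1],(400,400),interpolation=3)
cv2.imwrite('pics/d1.png',np.hstack([A,B]))
E
```

```text
1.425 [ 0.47952161 -0.2526455   0.16073269] [[ 0.99336871 -0.1149424   0.00261619]
 [-0.11493669 -0.9933703  -0.00223788]
 [ 0.00285607  0.00192234 -0.99999407]] [-0.11278088  0.07975199  1.47258286] 0.04971763859526074 [-4.03034042e+01  2.49347193e+01  8.30594018e+01 -8.70238908e-04
  7.18086249e+01  5.62970236e+01]
[335.21898475 213.83440511] [249.55739703 215.8347127 ]
```

View pics/d1.png

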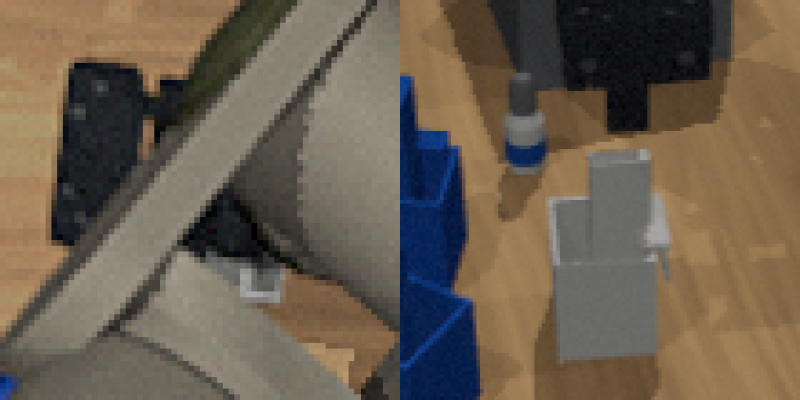

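The fingers are above the rib at side crop (620,160), with about 19 mm clear on each side, so I'll lower and pinch.

drive_tool(commands=[{"delta_pos": [0, 0.05, -3], "roll": 0, "grip": 5}, {"delta_pos": [0, 0.05, -6], "roll": 0, "grip": 5}, {"delta_pos": [0, 0.05, -7.7], "roll": 0, "grip": 5}, {"delta_pos": [0, 0.05, -7.7], "roll": 0, "grip": 5}, {"delta_pos": [0, 0.05, -7.7], "roll": 0, "grip": 5}])

```text
t: 2.05
tool_pos: [0.4797, -0.2518, 0.0832]
ee_rot: [[0.993, -0.114, 0.002], [-0.114, -0.993, -0.002], [0.002, 0.001, -1.0]]
force: [-0.6, 1.0, -0.5]
opening: 0.05
grip_force: 0.0
```

drive_tool(commands=[{"delta_pos": [0, 0, 0], "roll": 0, "grip": 2.5}, {"delta_pos": [0, 0, 0], "roll": 0, "grip": 1.6}, {"delta_pos": [0, 0, 0], "roll": 0, "grip": 1.3}, {"delta_pos": [0, 0, 0], "roll": 0, "grip": 0.8}, {"delta_pos": [0, 0, 0], "roll": 0, "grip": 0.8}], squeeze=30)

```text
t: 2.68
tool_pos: [0.479, -0.2509, 0.0815]
ee_rot: [[0.993, -0.114, -0.001], [-0.114, -0.993, 0.001], [-0.001, -0.0, -1.0]]
force: [0.6, 0.2, -2.2]
opening: 0.0112
grip_force: 29.9
```

drive_tool(commands=[{"delta_pos": [0, 0, 0], "roll": 0, "grip": 0.5}, {"delta_pos": [0, 0, 0], "roll": 0, "grip": 0.5}, {"delta_pos": [0, 0, 0], "roll": 0, "grip": 0.5}])

```text
t: 3.05
tool_pos: [0.4791, -0.251, 0.0817]
ee_rot: [[0.993, -0.114, -0.0], [-0.114, -0.993, 0.0], [-0.0, -0.0, -1.0]]
force: [0.8, 0.5, -3.0]
opening: 0.0116
grip_force: 29.9
```

drive_tool(commands=[{"delta_pos": [0, 0, 2], "roll": 0, "grip": 0.5}, {"delta_pos": [0, 0, 5], "roll": 0, "grip": 0.5}, {"delta_pos": [0, 0, 8.5], "roll": 0, "grip": 0.5}, {"delta_pos": [0, 0, 12], "roll": 0, "grip": 0.5}, {"delta_pos": [0, 0, 14.5], "roll": 0, "grip": 0.5}])

```text
t: 3.68
tool_pos: [0.4792, -0.2511, 0.2283]
ee_rot: [[0.993, -0.114, 0.001], [-0.114, -0.993, -0.001], [0.001, 0.001, -1.0]]
force: [0.1, -0.0, -1.8]
opening: 0.0118
grip_force: 29.9
```

drive_tool(commands=[{"delta_pos": [1, 3, 0], "roll": 0.03, "grip": 0.5}, {"delta_pos": [2, 7, 0], "roll": 0.06, "grip": 0.5}, {"delta_pos": [3.5, 11, 0], "roll": 0.09, "grip": 0.5}, {"delta_pos": [5, 15, 0], "roll": 0.12, "grip": 0.5}, {"delta_pos": [6, 19, 0], "roll": 0.152, "grip": 0.5}])

```text
t: 4.3
tool_pos: [0.5395, -0.0597, 0.2266]
ee_rot: [[0.999, 0.039, -0.0], [0.039, -0.999, 0.0], [-0.0, -0.0, -1.0]]
force: [-0.2, 0.2, -2.4]
opening: 0.0115
grip_force: 29.9
```

drive_tool(commands=[{"delta_pos": [1, 4, 0], "roll": 0, "grip": 0.5}, {"delta_pos": [2, 8, 0], "roll": 0, "grip": 0.5}, {"delta_pos": [3, 12, 0], "roll": 0, "grip": 0.5}, {"delta_pos": [4, 15.5, 0], "roll": 0, "grip": 0.5}, {"delta_pos": [5, 17.3, 0], "roll": 0, "grip": 0.5}])

```text
t: 4.92
tool_pos: [0.5891, 0.1138, 0.2266]
ee_rot: [[0.999, 0.039, -0.0], [0.039, -0.999, 0.0], [-0.0, -0.0, -1.0]]
force: [0.2, -1.1, -2.3]
opening: 0.0118
grip_force: 29.9
```

drive_tool(commands=[{"delta_pos": [0, 0, -1], "roll": 0, "grip": 0.5}, {"delta_pos": [0, 0, -1], "roll": 0, "grip": 0.5}, {"delta_pos": [0, 0, -1], "roll": 0, "grip": 0.5}, {"delta_pos": [0, 0, -1], "roll": 0, "grip": 0.5}])

```text
t: 5.42
tool_pos: [0.5892, 0.1113, 0.2171]
ee_rot: [[0.999, 0.037, 0.0], [0.037, -0.999, -0.0], [0.0, 0.0, -1.0]]
force: [-0.1, -0.5, -1.7]
opening: 0.0113
grip_force: 29.9
```

```bash
python3 - <<'E'
from h import *
a=grab('top','t5.png');b=grab('side','s5.png')
s=r.state(); print(s['t'],s['tool_pos'],s['ee_rot'],s['force'],s['moment'],s['opening'],s['joint_positions'])
A=cv2.resize(a['color'][120:230,110:250,::-1],(400,314),interpolation=3)
B=cv2.resize(b['color'][90:230,190:300,::-1],(400,509),interpolation=3)
O=np.zeros((509,800,3),np.uint8);O[:314,:400]=A;O[:,400:]=B
cv2.imwrite('pics/e1.png',O)
E
```

```text
5.525 [0.58918822 0.1115332  0.21700814] [[ 9.99306643e-01  3.72295750e-02  4.38677654e-04]
 [ 3.72295738e-02 -9.99306739e-01  1.09570984e-05]
 [ 4.38781464e-04  5.38228087e-06 -9.99999904e-01]] [ 0.27029412 -0.31587739 -2.76989786] [ 0.05936531  0.01581959 -0.07813528] 0.011805276511782262 [-5.81185783e-01  2.76916811e+01  6.82227185e+01  8.87476307e-04
  8.40604737e+01  8.72851319e+01]
```

View pics/e1.png

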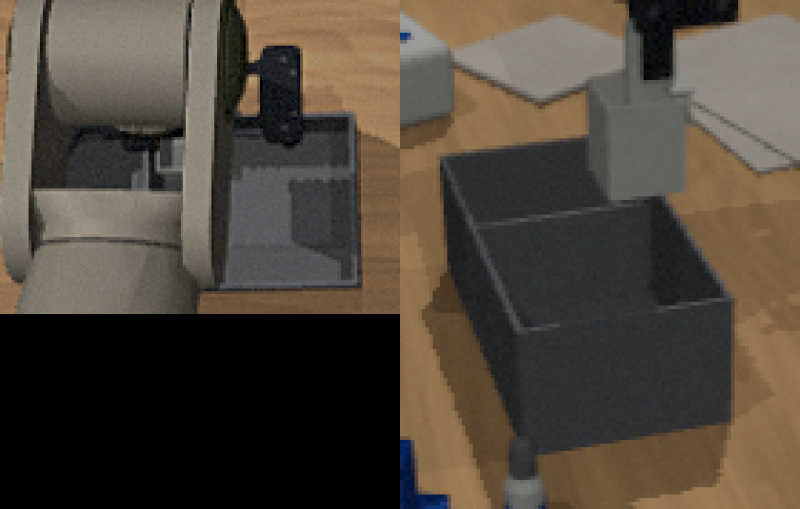

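The side view shows the caddy hanging above the far side. Its lower corners are at crop (607,200) and (686,188), and the organiser's far-right rim corner is at (731,299). I'll compare these with the predicted pixels.

```bash
python3 - <<'E'
from h import *
b=grab('side')
s=r.state();T=np.array(s['tool_pos']);y=.0377
R=np.array([[np.cos(y),-np.sin(y),0],[np.sin(y),np.cos(y),0],[0,0,1]])
g=b['color'].astype(float).mean(2)
def edge(img,v,u0,u1):  # strongest horizontal gradient, subpixel by parabola
    row=cv2.GaussianBlur(img,(1,5),0)[v]; d=np.abs(np.gradient(row)); i=u0+np.argmax(d[u0:u1]); w=d[i-2:i+3]; return (w*np.arange(i-2,i+3)).sum()/w.sum()
P=lambda p:proj(b,T+R@(np.array(p)/1000-[.011,0,.0817]))
for z in(10,20,30,40,44):
    l=P((-28,-30,z));q=P((28,-30,z));L=edge(g,int(round(l[1])),int(l[0])-5,int(l[0])+6);Q=edge(g,int(round(q[1])),int(q[0])-5,int(q[0])+6)
    print(z,'left',l.round(1),round(L-l[0],2),'right',q.round(1),round(Q-q[0],2))
print('bottom',[P((x,-30,0)).round(1) for x in(-28,28)])
O=np.array([.5347,.1242,0])
print('mm/px',1/np.linalg.norm(P((0,-30,30))-P((1,-30,30))))
# organiser far wall outer vertical edge at -y corner, and rim
W=lambda p:proj(b,O+R@(np.array(p)/1000))
for z in(40,60,80): 
    q=W((75,-140,z));print('org edge',q.round(1),round(edge(g,int(round(q[1])),int(q[0])-5,int(q[0])+6)-q[0],2))
    q=W((-75,-140,z));print('org near edge',q.round(1),round(edge(g,int(round(q[1])),int(q[0])-5,int(q[0])+6)-q[0],2))
for yy in (-120,-90,-60): # rim outer edge across row
    q=W((75,yy,100));print('rim',q.round(1),round(edge(g,int(round(q[1])),int(q[0])-5,int(q[0])+6)-q[0],2))
E
```

```text
10 left [247.  142.4] -0.56 right [268.1 139.4] -0.08
20 left [246.9 138.9] -0.17 right [268.1 135.9] -0.24
30 left [246.8 135.3] -5.45 right [268.1 132.3] -0.06
40 left [246.7 131.7] -5.59 right [268.1 128.8] -0.1
44 left [246.7 130.2] -5.62 right [268.1 127.3] 5.44
bottom [array([247.1, 145.9]), array([268.1, 142.9])]
mm/px 2.603608706693563
org edge [280.9 193.1] 0.07
org near edge [222.7 202.9] -3.98
org edge [281.  186.4] 0.12
org near edge [222.2 196.1] -6.28
org edge [281.2 179.5] 0.16
org near edge [221.8 189.1] 0.17
rim [278.7 168.6] -0.58
rim [275.  162.9] -0.77
rim [271.4 157.5] -1.26
```

drive_tool(commands=[{"delta_pos": [-0.05, 0.05, -2], "roll": 0, "grip": 0.5}, {"delta_pos": [-0.05, 0.05, -4], "roll": 0, "grip": 0.5}, {"delta_pos": [-0.05, 0.05, -6], "roll": 0, "grip": 0.5}, {"delta_pos": [-0.05, 0.05, -7.3], "roll": 0, "grip": 0.5}, {"delta_pos": [-0.05, 0.05, -7.3], "roll": 0, "grip": 0.5}])

```text
t: 6.2
tool_pos: [0.5885, 0.1124, 0.1432]
ee_rot: [[0.999, 0.038, -0.001], [0.038, -0.999, 0.0], [-0.001, -0.0, -1.0]]
force: [-0.5, 0.4, -2.3]
opening: 0.0118
grip_force: 29.9
```

drive_tool(commands=[{"delta_pos": [0, 0, -0.2], "roll": 0, "grip": 0.5}, {"delta_pos": [0, 0, -0.4], "roll": 0, "grip": 0.5}, {"delta_pos": [0, 0, -0.6], "roll": 0, "grip": 0.5}, {"delta_pos": [0, 0, -0.7], "roll": 0, "grip": 0.5}, {"delta_pos": [0, 0, -0.7], "roll": 0, "grip": 0.5}])

```text
t: 6.82
tool_pos: [0.5887, 0.1124, 0.1367]
ee_rot: [[0.999, 0.038, -0.0], [0.038, -0.999, 0.0], [-0.0, -0.0, -1.0]]
force: [0.2, -0.1, -2.3]
opening: 0.0118
grip_force: 29.9
```

drive_tool(commands=[{"delta_pos": [0, 0, -0.1], "roll": 0, "grip": 0.5}, {"delta_pos": [0, 0, -0.2], "roll": 0, "grip": 0.5}, {"delta_pos": [0, 0, -0.3], "roll": 0, "grip": 0.5}, {"delta_pos": [0, 0, -0.3], "roll": 0, "grip": 0.5}])

```text
t: 7.32
tool_pos: [0.5886, 0.1124, 0.1337]
ee_rot: [[0.999, 0.038, -0.0], [0.038, -0.999, 0.0], [-0.0, -0.0, -1.0]]
force: [-0.3, 0.5, -2.7]
opening: 0.0117
grip_force: 29.9
```

drive_tool(commands=[{"delta_pos": [0, 0, -0.1], "roll": 0, "grip": 0.5}, {"delta_pos": [0, 0, -0.2], "roll": 0, "grip": 0.5}, {"delta_pos": [0, 0, -0.2], "roll": 0, "grip": 0.5}])

```text
t: 7.7
tool_pos: [0.5886, 0.1124, 0.1316]
ee_rot: [[0.999, 0.038, -0.0], [0.038, -0.999, 0.0], [-0.0, -0.0, -1.0]]
force: [0.0, 0.1, -2.1]
opening: 0.0114
grip_force: 29.9
```

drive_tool(commands=[{"delta_pos": [0, 0, -0.1], "roll": 0, "grip": 0.5}, {"delta_pos": [0, 0, -0.2], "roll": 0, "grip": 0.5}, {"delta_pos": [0, 0, -0.2], "roll": 0, "grip": 0.5}])

```text
t: 8.07
tool_pos: [0.5888, 0.1124, 0.1297]
ee_rot: [[0.999, 0.038, 0.0], [0.038, -0.999, 0.0], [0.0, -0.0, -1.0]]
force: [0.6, -0.2, -2.3]
opening: 0.0116
grip_force: 29.9
```

drive_tool(commands=[{"delta_pos": [0, 0, -0.1], "roll": 0, "grip": 0.5}, {"delta_pos": [0, 0, -0.2], "roll": 0, "grip": 0.5}, {"delta_pos": [0, 0, -0.2], "roll": 0, "grip": 0.5}])

```text
t: 8.45
tool_pos: [0.589, 0.1124, 0.1279]
ee_rot: [[0.999, 0.038, 0.001], [0.038, -0.999, 0.0], [0.001, 0.0, -1.0]]
force: [2.5, -0.1, -2.6]
opening: 0.0115
grip_force: 29.9
```

drive_tool(commands=[{"delta_pos": [0, 0, -0.1], "roll": 0, "grip": 0.5}, {"delta_pos": [0, 0, -0.2], "roll": 0, "grip": 0.5}, {"delta_pos": [0, 0, -0.2], "roll": 0, "grip": 0.5}])

```text
t: 8.82
tool_pos: [0.5892, 0.1124, 0.1264]
ee_rot: [[0.999, 0.038, 0.002], [0.038, -0.999, -0.0], [0.002, 0.0, -1.0]]
force: [2.6, -0.2, 5.7]
opening: 0.0119
grip_force: 29.9
```

drive_tool(commands=[{"delta_pos": [0, 0, -0.1], "roll": 0, "grip": 0.5}, {"delta_pos": [0, 0, -0.1], "roll": 0, "grip": 0.5}])

```text
t: 9.07
tool_pos: [0.5891, 0.1124, 0.1253]
ee_rot: [[0.999, 0.038, 0.002], [0.038, -0.999, -0.0], [0.002, 0.0, -1.0]]
force: [2.9, 0.3, 4.9]
opening: 0.0117
grip_force: 29.9
```

drive_tool(commands=[{"delta_pos": [0.03, 0, -0.1], "roll": 0, "grip": 0.5}, {"delta_pos": [0.05, 0, -0.2], "roll": 0, "grip": 0.5}, {"delta_pos": [0.05, 0, -0.2], "roll": 0, "grip": 0.5}])

```text
t: 9.45
tool_pos: [0.5894, 0.1124, 0.1232]
ee_rot: [[0.999, 0.038, 0.001], [0.038, -0.999, -0.0], [0.001, 0.0, -1.0]]
force: [1.2, 0.2, 5.3]
opening: 0.0117
grip_force: 29.9
```

drive_tool(commands=[{"delta_pos": [0, 0, -0.1], "roll": 0, "grip": 0.5}, {"delta_pos": [0, 0, -0.2], "roll": 0, "grip": 0.5}, {"delta_pos": [0, 0, -0.2], "roll": 0, "grip": 0.5}])

```text
t: 9.82
tool_pos: [0.5893, 0.1124, 0.1206]
ee_rot: [[0.999, 0.038, 0.0], [0.038, -0.999, 0.0], [0.0, -0.0, -1.0]]
force: [4.7, 1.0, 2.6]
opening: 0.012
grip_force: 29.9
```

drive_tool(commands=[{"delta_pos": [0, 0, -0.1], "roll": 0, "grip": 0.5}, {"delta_pos": [0, 0, -0.2], "roll": 0, "grip": 0.5}, {"delta_pos": [0, 0, -0.2], "roll": 0, "grip": 0.5}])

```text
t: 10.2
tool_pos: [0.5892, 0.1124, 0.1185]
ee_rot: [[0.999, 0.038, 0.0], [0.038, -0.999, 0.0], [0.0, -0.0, -1.0]]
force: [4.4, 0.1, 1.6]
opening: 0.0122
grip_force: 29.9
```

drive_tool(commands=[{"delta_pos": [0.03, 0, -0.1], "roll": 0, "grip": 0.5}, {"delta_pos": [0.05, 0, -0.2], "roll": 0, "grip": 0.5}, {"delta_pos": [0.05, 0, -0.2], "roll": 0, "grip": 0.5}])

```text
t: 10.58
tool_pos: [0.5895, 0.1124, 0.1166]
ee_rot: [[0.999, 0.038, -0.001], [0.038, -0.999, 0.0], [-0.001, -0.0, -1.0]]
force: [2.0, 1.2, 3.4]
opening: 0.0115
grip_force: 29.9
```

drive_tool(commands=[{"delta_pos": [0, 0, -0.1], "roll": 0, "grip": 0.5}, {"delta_pos": [0, 0, -0.2], "roll": 0, "grip": 0.5}, {"delta_pos": [0, 0, -0.2], "roll": 0, "grip": 0.5}])

```text
t: 10.95
tool_pos: [0.5895, 0.1124, 0.1146]
ee_rot: [[0.999, 0.038, -0.001], [0.038, -0.999, 0.0], [-0.001, -0.0, -1.0]]
force: [1.7, 0.4, 4.0]
opening: 0.0118
grip_force: 29.9
```

drive_tool(commands=[{"delta_pos": [0, 0, -0.1], "roll": 0, "grip": 0.5}, {"delta_pos": [0, 0, -0.1], "roll": 0, "grip": 0.5}])

```text
t: 11.2
tool_pos: [0.5895, 0.1125, 0.1136]
ee_rot: [[0.999, 0.038, -0.001], [0.038, -0.999, 0.0], [-0.001, -0.0, -1.0]]
force: [0.9, 0.0, 3.6]
opening: 0.0119
grip_force: 29.9
```

drive_tool(commands=[{"delta_pos": [0, 0, -0.1], "roll": 0, "grip": 0.5}, {"delta_pos": [0, 0, -0.1], "roll": 0, "grip": 0.5}])

```text
t: 11.45
tool_pos: [0.5895, 0.1124, 0.1127]
ee_rot: [[0.999, 0.038, -0.0], [0.038, -0.999, -0.0], [-0.0, -0.0, -1.0]]
force: [0.8, -0.1, 5.1]
opening: 0.0121
grip_force: 29.9
```

drive_tool(commands=[{"delta_pos": [0, 0, -0.05], "roll": 0, "grip": 0.5}, {"delta_pos": [0, 0, -0.05], "roll": 0, "grip": 0.5}])

```text
t: 11.7
tool_pos: [0.5895, 0.1124, 0.1123]
ee_rot: [[0.999, 0.038, -0.0], [0.038, -0.999, 0.0], [-0.0, -0.0, -1.0]]
force: [0.2, 0.0, 5.1]
opening: 0.0114
grip_force: 29.9
```

drive_tool(commands=[{"delta_pos": [0, 0, -0.05], "roll": 0, "grip": 0.5}, {"delta_pos": [0, 0, -0.05], "roll": 0, "grip": 0.5}])

```text
t: 11.95
tool_pos: [0.5895, 0.1124, 0.1118]
ee_rot: [[0.999, 0.038, -0.0], [0.038, -0.999, 0.0], [-0.0, -0.0, -1.0]]
force: [0.9, 0.5, 5.5]
opening: 0.0121
grip_force: 29.9
```

drive_tool(commands=[{"delta_pos": [0, 0, -0.03], "roll": 0, "grip": 0.5}, {"delta_pos": [0, 0, -0.03], "roll": 0, "grip": 0.5}])

```text
t: 12.2
tool_pos: [0.5895, 0.1124, 0.1115]
ee_rot: [[0.999, 0.038, -0.0], [0.038, -0.999, -0.0], [-0.0, -0.0, -1.0]]
force: [-0.4, -0.2, 5.4]
opening: 0.0119
grip_force: 29.9
```

drive_tool(commands=[{"delta_pos": [0, 0, -0.03], "roll": 0, "grip": 0.5}, {"delta_pos": [0, 0, -0.03], "roll": 0, "grip": 0.5}])

```text
t: 12.45
tool_pos: [0.5895, 0.1124, 0.1113]
ee_rot: [[0.999, 0.038, -0.0], [0.038, -0.999, -0.0], [-0.0, 0.0, -1.0]]
force: [-0.5, -1.0, 5.7]
opening: 0.0115
grip_force: 29.9
```

drive_tool(commands=[{"delta_pos": [0, 0, -0.02], "roll": 0, "grip": 0.5}, {"delta_pos": [0, 0, -0.02], "roll": 0, "grip": 0.5}])

```text
t: 12.7
tool_pos: [0.5895, 0.1124, 0.1113]
ee_rot: [[0.999, 0.038, -0.0], [0.038, -0.999, -0.0], [-0.0, 0.0, -1.0]]
force: [-1.8, -0.2, 7.3]
opening: 0.0118
grip_force: 29.9
```

drive_tool(commands=[{"delta_pos": [0, 0, -0.02], "roll": 0, "grip": 0.5}, {"delta_pos": [0, 0, -0.02], "roll": 0, "grip": 0.5}])

```text
t: 12.95
tool_pos: [0.5895, 0.1125, 0.1113]
ee_rot: [[0.999, 0.038, 0.0], [0.038, -0.999, -0.0], [0.0, 0.0, -1.0]]
force: [-1.4, -0.5, 8.6]
opening: 0.0116
grip_force: 29.9
```

drive_tool(commands=[{"delta_pos": [0, 0, -0.02], "roll": 0, "grip": 0.5}, {"delta_pos": [0, 0, -0.02], "roll": 0, "grip": 0.5}])

```text
t: 13.2
tool_pos: [0.5895, 0.1124, 0.1113]
ee_rot: [[0.999, 0.038, 0.0], [0.038, -0.999, -0.0], [0.0, 0.0, -1.0]]
force: [-1.1, -0.4, 10.6]
opening: 0.012
grip_force: 30.0
```

The lip is home: z stays at 0.1113 while the force rises. I'll relax the downward push, then slide along the rim.

drive_tool(commands=[{"delta_pos": [0, 0, 0.07], "roll": 0, "grip": 0.5}, {"delta_pos": [0, 0, 0.07], "roll": 0, "grip": 0.5}])

```text
t: 13.45
tool_pos: [0.5895, 0.1125, 0.1113]
ee_rot: [[0.999, 0.038, -0.0], [0.038, -0.999, 0.0], [-0.0, -0.0, -1.0]]
force: [-0.6, -0.7, 6.0]
opening: 0.0119
grip_force: 29.9
```

drive_tool(commands=[{"delta_pos": [-0.01, 0.2, 0], "roll": 0, "grip": 0.5}, {"delta_pos": [-0.015, 0.4, 0], "roll": 0, "grip": 0.5}, {"delta_pos": [-0.02, 0.6, 0], "roll": 0, "grip": 0.5}, {"delta_pos": [-0.03, 0.8, 0], "roll": 0, "grip": 0.5}, {"delta_pos": [-0.04, 1.0, 0], "roll": 0, "grip": 0.5}])

```text
t: 14.08
tool_pos: [0.5892, 0.1196, 0.1114]
ee_rot: [[0.999, 0.037, -0.001], [0.037, -0.999, -0.005], [-0.001, 0.005, -1.0]]
force: [-1.6, -13.7, 7.1]
opening: 0.0115
grip_force: 30.0
```

drive_tool(commands=[{"delta_pos": [0, 0, 0.05], "roll": 0, "grip": 0.5}, {"delta_pos": [0, 0, 0.05], "roll": 0, "grip": 0.5}, {"delta_pos": [0, 0, 0.05], "roll": 0, "grip": 0.5}])

```text
t: 14.45
tool_pos: [0.5891, 0.1203, 0.1115]
ee_rot: [[0.999, 0.037, -0.001], [0.037, -0.999, -0.004], [-0.001, 0.004, -1.0]]
force: [0.1, -10.6, 4.3]
opening: 0.0119
grip_force: 30.0
```

```bash
python3 - <<'E'
from h import *
b=grab('side','s6.png');s=r.state();print(s['t'],s['tool_pos'],s['force'],s['moment'])
cv2.imwrite('pics/f1.png',cv2.resize(b['color'][85:195,190:300,::-1],(600,600),interpolation=3))
T=np.array(s['tool_pos']);y=.0377
R=np.array([[np.cos(y),-np.sin(y),0],[np.sin(y),np.cos(y),0],[0,0,1]])
W=lambda p:((proj(b,T+R@(np.array(p)/1000-[.011,0,.0817]))+.5-[190,85])*600/110).round(0)
print('pred caddy -y rim corners',W((-28,-30,70)),W((28,-30,70)),'rib top',W((-6,-6,120)),W((28,-6,120)))
D=lambda p:((proj(b,np.array([.5347,.1242,0])+R@(np.array(p)/1000))+.5-[190,85])*600/110).round(0)
print('div face top',D((-69,41,84)),D((69,41,84)))
E
```

```text
14.5 [0.58915864 0.12029754 0.11151026] [-0.51936154 -9.6586132   4.55652067] [-1.75246641 -0.02929465  0.05886531]
pred caddy -y rim corners [311. 393.] [424. 377.] rib top [341. 271.] [409. 262.]
div face top [108. 375.] [375. 336.]
```

View pics/f1.png

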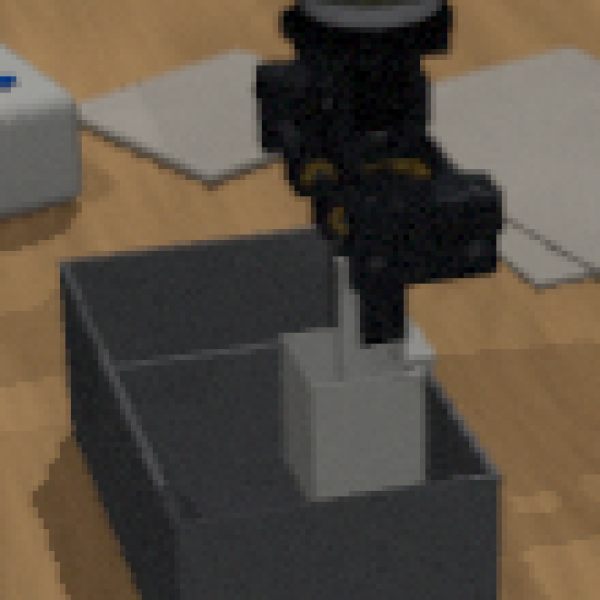

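The caddy hangs on the far wall with its near rim corners at (313,385) and (425,370). The divider is behind it, its top edge meeting the near wall at about (118,370). The drag is within the stated range, so I'll ease the downward load further and slide slowly.

drive_tool(commands=[{"delta_pos": [-0.01, 0.1, 0.07], "roll": 0, "grip": 0.5}, {"delta_pos": [-0.01, 0.2, 0.07], "roll": 0, "grip": 0.5}, {"delta_pos": [-0.015, 0.3, 0.07], "roll": 0, "grip": 0.5}, {"delta_pos": [-0.02, 0.4, 0.07], "roll": 0, "grip": 0.5}, {"delta_pos": [-0.02, 0.5, 0.07], "roll": 0, "grip": 0.5}])

```text
t: 15.12
tool_pos: [0.5889, 0.1258, 0.1116]
ee_rot: [[0.999, 0.037, -0.002], [0.037, -0.999, -0.003], [-0.002, 0.003, -1.0]]
force: [2.6, -7.4, -0.9]
opening: 0.0119
grip_force: 30.0
```

drive_tool(commands=[{"delta_pos": [0, 0.1, 0], "roll": 0, "grip": 0.5}, {"delta_pos": [-0.01, 0.2, 0], "roll": 0, "grip": 0.5}, {"delta_pos": [-0.01, 0.3, 0], "roll": 0, "grip": 0.5}])

```text
t: 15.5
tool_pos: [0.5888, 0.1288, 0.1116]
ee_rot: [[0.999, 0.037, -0.002], [0.037, -0.999, -0.003], [-0.002, 0.003, -1.0]]
force: [1.8, -7.5, -0.9]
opening: 0.0117
grip_force: 30.0
```

drive_tool(commands=[{"delta_pos": [0, 0.08, 0], "roll": 0, "grip": 0.5}, {"delta_pos": [0, 0.16, 0], "roll": 0, "grip": 0.5}, {"delta_pos": [0, 0.24, 0], "roll": 0, "grip": 0.5}])

```text
t: 15.88
tool_pos: [0.5887, 0.1311, 0.1116]
ee_rot: [[0.999, 0.037, -0.002], [0.037, -0.999, -0.003], [-0.002, 0.003, -1.0]]
force: [2.0, -8.1, 0.7]
opening: 0.0119
grip_force: 30.0
```

drive_tool(commands=[{"delta_pos": [0, 0.08, 0], "roll": 0, "grip": 0.5}, {"delta_pos": [0, 0.16, 0], "roll": 0, "grip": 0.5}])

```text
t: 16.12
tool_pos: [0.5887, 0.1326, 0.1116]
ee_rot: [[0.999, 0.037, -0.002], [0.037, -0.999, -0.003], [-0.002, 0.003, -1.0]]
force: [0.6, -8.2, 0.6]
opening: 0.0117
grip_force: 30.0
```

drive_tool(commands=[{"delta_pos": [0, 0.06, 0], "roll": 0, "grip": 0.5}, {"delta_pos": [0, 0.12, 0], "roll": 0, "grip": 0.5}])

```text
t: 16.38
tool_pos: [0.5886, 0.1338, 0.1116]
ee_rot: [[0.999, 0.037, -0.002], [0.037, -0.999, -0.003], [-0.002, 0.003, -1.0]]
force: [0.5, -8.9, 0.2]
opening: 0.0117
grip_force: 30.0
```

Now finer steps, watching for a rise over the ~8 N drag.

drive_tool(commands=[{"delta_pos": [0, 0.05, 0], "roll": 0, "grip": 0.5}, {"delta_pos": [0, 0.1, 0], "roll": 0, "grip": 0.5}])

```text
t: 16.62
tool_pos: [0.5886, 0.1347, 0.1116]
ee_rot: [[0.999, 0.037, -0.002], [0.037, -0.999, -0.004], [-0.002, 0.003, -1.0]]
force: [0.1, -9.4, 0.5]
opening: 0.012
grip_force: 30.0
```

drive_tool(commands=[{"delta_pos": [0, 0.05, 0], "roll": 0, "grip": 0.5}, {"delta_pos": [0, 0.08, 0], "roll": 0, "grip": 0.5}])

```text
t: 16.88
tool_pos: [0.5886, 0.1355, 0.1115]
ee_rot: [[0.999, 0.037, -0.002], [0.037, -0.999, -0.004], [-0.002, 0.004, -1.0]]
force: [-0.0, -9.9, 1.3]
opening: 0.0117
grip_force: 30.0
```

drive_tool(commands=[{"delta_pos": [0, 0.04, 0], "roll": 0, "grip": 0.5}, {"delta_pos": [0, 0.06, 0], "roll": 0, "grip": 0.5}])

```text
t: 17.12
tool_pos: [0.5885, 0.1361, 0.1116]
ee_rot: [[0.999, 0.037, -0.002], [0.037, -0.999, -0.004], [-0.003, 0.004, -1.0]]
force: [0.4, -9.4, 0.6]
opening: 0.0116
grip_force: 30.0
```

drive_tool(commands=[{"delta_pos": [0, 0.03, 0], "roll": 0, "grip": 0.5}, {"delta_pos": [0, 0.06, 0], "roll": 0, "grip": 0.5}])

```text
t: 17.38
tool_pos: [0.5885, 0.1366, 0.1116]
ee_rot: [[0.999, 0.037, -0.002], [0.037, -0.999, -0.004], [-0.003, 0.004, -1.0]]
force: [0.1, -8.9, 0.2]
opening: 0.0115
grip_force: 30.0
```

drive_tool(commands=[{"delta_pos": [0, 0.03, 0], "roll": 0, "grip": 0.5}, {"delta_pos": [0, 0.06, 0], "roll": 0, "grip": 0.5}])

```text
t: 17.62
tool_pos: [0.5885, 0.1372, 0.1116]
ee_rot: [[0.999, 0.037, -0.002], [0.037, -0.999, -0.004], [-0.003, 0.004, -1.0]]
force: [0.0, -9.4, 0.6]
opening: 0.0119
grip_force: 30.0
```

drive_tool(commands=[{"delta_pos": [0, 0.03, 0], "roll": 0, "grip": 0.5}, {"delta_pos": [0, 0.06, 0], "roll": 0, "grip": 0.5}])

```text
t: 17.88
tool_pos: [0.5885, 0.1378, 0.1116]
ee_rot: [[0.999, 0.037, -0.003], [0.037, -0.999, -0.004], [-0.003, 0.004, -1.0]]
force: [0.2, -9.1, 1.7]
opening: 0.0117
grip_force: 30.0
```

drive_tool(commands=[{"delta_pos": [0, 0.02, 0], "roll": 0, "grip": 0.5}, {"delta_pos": [0, 0.04, 0], "roll": 0, "grip": 0.5}])

```text
t: 18.12
tool_pos: [0.5885, 0.1382, 0.1116]
ee_rot: [[0.999, 0.037, -0.002], [0.037, -0.999, -0.004], [-0.003, 0.004, -1.0]]
force: [-0.3, -10.6, 1.2]
opening: 0.0117
grip_force: 30.0
```

drive_tool(commands=[{"delta_pos": [0, 0.02, 0], "roll": 0, "grip": 0.5}, {"delta_pos": [0, 0.04, 0], "roll": 0, "grip": 0.5}])

```text
t: 18.38
tool_pos: [0.5885, 0.1385, 0.1116]
ee_rot: [[0.999, 0.037, -0.003], [0.037, -0.999, -0.004], [-0.003, 0.004, -1.0]]
force: [-0.8, -10.5, 1.4]
opening: 0.0116
grip_force: 30.0
```

drive_tool(commands=[{"delta_pos": [0, 0.02, 0], "roll": 0, "grip": 0.5}, {"delta_pos": [0, 0.04, 0], "roll": 0, "grip": 0.5}])

```text
t: 18.62
tool_pos: [0.5885, 0.1387, 0.1116]
ee_rot: [[0.999, 0.037, -0.003], [0.037, -0.999, -0.004], [-0.003, 0.004, -1.0]]
force: [-0.6, -11.3, 1.4]
opening: 0.0121
grip_force: 30.0
```

drive_tool(commands=[{"delta_pos": [0, 0.02, 0], "roll": 0, "grip": 0.5}, {"delta_pos": [0, 0.03, 0], "roll": 0, "grip": 0.5}])

```text
t: 18.88
tool_pos: [0.5885, 0.1387, 0.1116]
ee_rot: [[0.999, 0.037, -0.003], [0.037, -0.999, -0.005], [-0.003, 0.005, -1.0]]
force: [-0.6, -12.6, 1.3]
opening: 0.0116
grip_force: 30.0
```

drive_tool(commands=[{"delta_pos": [0, 0, 0], "roll": 0, "grip": 0.5}, {"delta_pos": [0, 0, 0], "roll": 0, "grip": 0.5}])

```text
t: 19.12
tool_pos: [0.5885, 0.1387, 0.1116]
ee_rot: [[0.999, 0.037, -0.003], [0.037, -0.999, -0.005], [-0.003, 0.005, -1.0]]
force: [-0.4, -12.4, 1.9]
opening: 0.0119
grip_force: 30.0
```

Contact is clear: position holds at y = 0.1387 with about 3 N above the drag. I'll unload the arm's elastic preload, where friction holds the caddy, then open.

drive_tool(commands=[{"delta_pos": [0, -0.08, 0], "roll": 0, "grip": 0.5}, {"delta_pos": [0, -0.16, 0], "roll": 0, "grip": 0.5}, {"delta_pos": [0, -0.22, 0], "roll": 0, "grip": 0.5}, {"delta_pos": [0, -0.22, 0], "roll": 0, "grip": 0.5}])

```text
t: 19.62
tool_pos: [0.5885, 0.1386, 0.1116]
ee_rot: [[0.999, 0.038, -0.002], [0.038, -0.999, -0.001], [-0.002, 0.001, -1.0]]
force: [1.4, -5.3, -4.0]
opening: 0.0119
grip_force: 30.0
```

drive_tool(commands=[{"delta_pos": [0, -0.06, -0.04], "roll": 0, "grip": 0.5}, {"delta_pos": [0, -0.1, -0.05], "roll": 0, "grip": 0.5}, {"delta_pos": [0, -0.1, -0.05], "roll": 0, "grip": 0.5}])

```text
t: 20.0
tool_pos: [0.5885, 0.1385, 0.1116]
ee_rot: [[0.999, 0.038, -0.001], [0.038, -0.999, 0.0], [-0.001, -0.0, -1.0]]
force: [-2.0, -0.1, -3.9]
opening: 0.0116
grip_force: 30.0
```

drive_tool(commands=[{"delta_pos": [0, 0, -0.04], "roll": 0, "grip": 1.3}, {"delta_pos": [0, 0, -0.04], "roll": 0, "grip": 1.8}, {"delta_pos": [0, 0, -0.04], "roll": 0, "grip": 2.5}, {"delta_pos": [0, 0, -0.04], "roll": 0, "grip": 3.5}, {"delta_pos": [0, 0, -0.04], "roll": 0, "grip": 3.5}])

```text
t: 20.62
tool_pos: [0.589, 0.1381, 0.1116]
ee_rot: [[0.999, 0.038, 0.0], [0.038, -0.999, 0.0], [0.0, -0.0, -1.0]]
force: [-0.0, 0.0, -0.4]
opening: 0.0348
grip_force: 0.0
```

drive_tool(commands=[{"delta_pos": [0, 0, 2], "roll": 0, "grip": 3.5}, {"delta_pos": [0, 0, 5], "roll": 0, "grip": 3.5}, {"delta_pos": [0, 0, 8], "roll": 0, "grip": 3.5}, {"delta_pos": [0, 0, 11], "roll": 0, "grip": 3.5}])

```text
t: 21.12
tool_pos: [0.5889, 0.1381, 0.2226]
ee_rot: [[0.999, 0.038, 0.0], [0.038, -0.999, 0.0], [0.0, -0.0, -1.0]]
force: [0.1, 0.1, -0.7]
opening: 0.0349
grip_force: 0.0
```

drive_tool(commands=[{"delta_pos": [-4, -6, 0], "roll": 0, "grip": 3.5}, {"delta_pos": [-8, -12, 0], "roll": 0, "grip": 3.5}, {"delta_pos": [-12, -18, 0], "roll": 0, "grip": 3.5}, {"delta_pos": [-16, -24, 0], "roll": 0, "grip": 3.5}, {"delta_pos": [-20, -30, 0], "roll": 0, "grip": 3.5}])

```text
t: 21.75
tool_pos: [0.4144, -0.1232, 0.2218]
ee_rot: [[0.999, 0.038, 0.001], [0.038, -0.999, -0.0], [0.001, 0.0, -1.0]]
force: [0.5, -1.0, 0.7]
opening: 0.0349
grip_force: 0.0
```

```bash
python3 - <<'E'
from h import *
b=grab('side');a=grab('top');s=r.state();print(s['t'],s['tool_pos'],s['force'])
B=cv2.resize(b['color'][85:195,190:300,::-1],(400,400),interpolation=3)
A=cv2.resize(a['color'][140:240,110:250,::-1],(400,286),interpolation=3)
A=np.clip(A*1.8,0,255).astype(np.uint8)
O=np.zeros((400,800,3),np.uint8);O[:,400:]=B;O[:286,:400]=A;cv2.imwrite('pics/g1.png',O)
E
```

```text
21.85 [ 0.4133199  -0.12569628  0.22178336] [ 9.67283997e-01 -3.42252696e-01  5.31157211e-05]
```

View pics/g1.png

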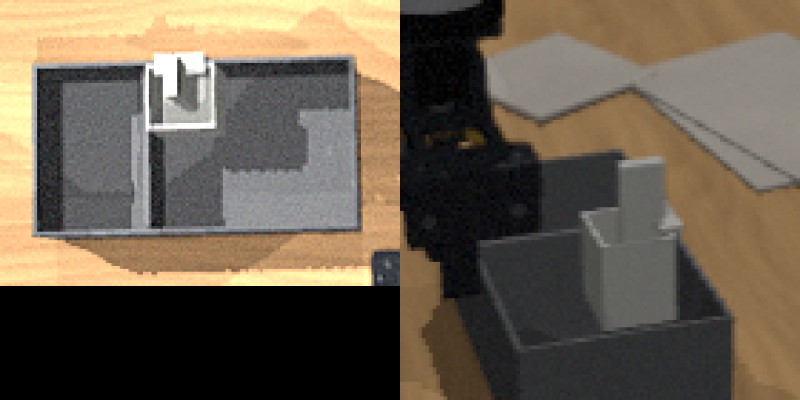

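The caddy hangs square on the far wall with its +y side at the divider. The divider edge is at col ~162.8, against 162.5 before, so it has not moved measurably. The gripper is clear, so I'm handing in.

```bash
python3 -c "
from bench import r
print(r.finish_job())"
```

```text
the job is handed in; nothing more can be done
None
```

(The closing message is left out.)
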